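Sort dental casts into their case trays, rush case first

TASK

Put each dental cast that has a coloured base into the case tray of the same colour, lying flat on the tray's floor with its teeth up. The red one is a rush case, so load it before any of the others. Set the brittle casts down gently instead of dropping them, and leave the plain cast without a coloured base and the amber jar where they stand.

Things in the scene. Friction and masses are not known exactly. Their poses are not given: they have to be found in the camera images.
- red_cast: loose dental cast, 90 g: red D-shaped base 56 (x) x 54 (y) x 10 mm high; on it an open horseshoe of cream gum to 30 mm and white teeth to 37 mm. Origin: centre of underside; x to the round front teeth, z up. Gum's outer sides are flat, 50 mm apart along y, x -26 to 0 mm: grip there from above at x = -6, tips about 14 mm above the underside to clear the tray rim.
- yellow_cast: loose dental cast, 90 g: yellow D-shaped base 56 (x) x 54 (y) x 10 mm high; on it an open horseshoe of cream gum to 30 mm and white teeth to 37 mm. Origin: centre of underside; x to the round front teeth, z up. Gum's outer sides are flat, 50 mm apart along y, x -26 to 0 mm: grip there from above at x = -6, tips about 14 mm above the underside to clear the tray rim.
- green_cast: loose dental cast, 90 g: green D-shaped base 56 (x) x 54 (y) x 10 mm high; on it an open horseshoe of cream gum to 30 mm and white teeth to 37 mm. Origin: centre of underside; x to the round front teeth, z up. Gum's outer sides are flat, 50 mm apart along y, x -26 to 0 mm: grip there from above at x = -6, tips about 14 mm above the underside to clear the tray rim.
- blue_cast: loose dental cast, 90 g: blue D-shaped base 56 (x) x 54 (y) x 10 mm high; on it an open horseshoe of cream gum to 30 mm and white teeth to 37 mm. Origin: centre of underside; x to the round front teeth, z up. Gum's outer sides are flat, 50 mm apart along y, x -26 to 0 mm: grip there from above at x = -6, tips about 14 mm above the underside to clear the tray rim.
- red_tray: red case tray, fixed: 90 (x) x 82 (y) mm outside, 82 x 74 mm inside, floor 3 mm thick, rim 10 mm above the bench; a flat tab with a white slip sticks out 26 mm at its +x side. Origin: on the bench under the middle of the inside. A cast fits flat if roughly centred and squared to it (within 15 degrees), either way round.
- yellow_tray: yellow case tray, fixed: 90 (x) x 82 (y) mm outside, 82 x 74 mm inside, floor 3 mm thick, rim 10 mm above the bench; a flat tab with a white slip sticks out 26 mm at its +x side. Origin: on the bench under the middle of the inside. A cast fits flat if roughly centred and squared to it (within 15 degrees), either way round.
- green_tray: green case tray, fixed: 90 (x) x 82 (y) mm outside, 82 x 74 mm inside, floor 3 mm thick, rim 10 mm above the bench; a flat tab with a white slip sticks out 26 mm at its +x side. Origin: on the bench under the middle of the inside. A cast fits flat if roughly centred and squared to it (within 15 degrees), either way round.
- blue_tray: blue case tray, fixed: 90 (x) x 82 (y) mm outside, 82 x 74 mm inside, floor 3 mm thick, rim 10 mm above the bench; a flat tab with a white slip sticks out 26 mm at its +x side. Origin: on the bench under the middle of the inside. A cast fits flat if roughly centred and squared to it (within 15 degrees), either way round.
- plain_cast: loose dental cast of the same shape and size as the coloured ones, but on a plain cream stone base with no colour; it belongs to no tray and stays where it is. Origin: centre of the underside.
- amber_jar: loose amber jar with a black lid, 44 mm across and 70 mm high, 150 g, standing among the casts; stays where it is. Origin: centre of the underside.
There are look-alikes about, which are no part of the job. Leave any pink look-alike of the green_cast alone.

How it is judged:
On the way:
1. the red cast lies in the red tray while none of the other coloured casts is in its own tray yet (horizontal distance between red_cast and red_tray below 0.018 m and z of red_cast in the frame of red_tray below 0.006 m and angle between red_cast's own z axis and vertical below 0.08 rad and linear speed of red_cast below 0.02 m/s and horizontal distance between yellow_cast and yellow_tray above 0.05 m and horizontal distance between green_cast and green_tray above 0.05 m and horizontal distance between blue_cast and blue_tray above 0.05 m), for 0.2 s.
At the end, for the whole second after the job is handed in: Each coloured cast lies at rest in the tray of its colour: within 18 mm of its centre, underside less than 6 mm above the tray's underside (on the floor, not the rim), upright within 0.08 rad; the plain cast and the jar are within 30 mm of their starts (horizontal distance between red_cast and red_tray below 0.018 m and z of red_cast in the frame of red_tray below 0.006 m and angle between each of red_cast, yellow_cast, green_cast, blue_cast's own z axis and vertical below 0.08 rad and linear speed of each of red_cast, yellow_cast, green_cast, blue_cast below 0.02 m/s and horizontal distance between yellow_cast and yellow_tray below 0.018 m and z of yellow_cast in the frame of yellow_tray below 0.006 m and horizontal distance between green_cast and green_tray below 0.018 m and z of green_cast in the frame of green_tray below 0.006 m and horizontal distance between blue_cast and blue_tray below 0.018 m and z of blue_cast in the frame of blue_tray below 0.006 m and distance of each of plain_cast, amber_jar from where it was at the start of the episode below 0.03 m); the robot touches nothing.
It fails at once if the red cast is dropped or slammed down (faster than 0.7 m/s within 25 mm of the bench) (height (world z) of red_cast below 0.025 m and linear speed of red_cast above 0.7 m/s).
It fails at once if the yellow cast is dropped or slammed down (faster than 0.7 m/s within 25 mm of the bench) (height (world z) of yellow_cast below 0.025 m and linear speed of yellow_cast above 0.7 m/s).
It fails at once if the green cast is dropped or slammed down (faster than 0.7 m/s within 25 mm of the bench) (height (world z) of green_cast below 0.025 m and linear speed of green_cast above 0.7 m/s).
It fails at once if the blue cast is dropped or slammed down (faster than 0.7 m/s within 25 mm of the bench) (height (world z) of blue_cast below 0.025 m and linear speed of blue_cast above 0.7 m/s).
It fails at once if the plain cast or the amber jar is moved from its place or tipped over (distance of any of plain_cast, amber_jar from where it was at the start of the episode above 0.03 m or angle between any of plain_cast, amber_jar's own z axis and vertical above 0.5 rad).
It also fails if it takes over 99 s, if anything falls off the work surface, if the arm or the gripper's body presses on something with over 40 N, if the wrist force passes 120 N, or if a joint passes its speed limit or range.

ROBOT

A 6-joint arm with a two-finger parallel gripper is mounted at the origin on the work surface. World frame = base frame: x ahead of the robot, y to its left, z up, the work surface at z = 0. Lengths are in m, angles in rad, forces in N, time in s.
With the tool pointing down it reaches from about 0.325 to 0.875 m from the base axis. Payload 4.4 kg.
Tool frame: the origin (TCP) lies at the centre of the arm's flange, where the gripper is bolted on; the fingertips stand 173 mm ahead of it and the grasp point (between the pads) lies 155 mm ahead of it; z points along the fingers, y is the line along which they close (so a half turn about z gives the same grasp; the last joint's range is limited). The gripper opens to 85 mm and grips with 20 to 120 N. Pads are 22 mm wide; open, the fingers measure 114 mm over their backs; the gripper's body (76 mm by 85 mm) begins 54 mm behind the grasp point. The pads swing forward as they close: fully open they stand 13 mm farther back than shut.
Start: joints at [-1.329, 0.207, 1.542, -0, 1.393, -0.15], TCP at [0.22, -0.531, 0.405] pointing down, gripper open.
Joint ranges: [-2.73, 2.73], [-0.86, 2.22], [0.23, 2.46], [-1.11, 4.25], [0.08, 2.63], [-2.82, 2.82]. Speed limits (rad/s): [2.79, 2.79, 3.14, 3.14, 3.14, 3.14].

INTERFACE

Orientations are given as [roll, pitch, yaw] about the fixed x, y, z axes, in that order (R = Rz(yaw) Ry(pitch) Rx(roll)).
In Python, from rig import arm, hand, kinematics, imaging, workorder gives the robot as it stands. Calls block until the motion is done:
- arm.move_to(position, orientation): joint-space move of the TCP to a pose.
- arm.line_to(position, attitude=None, max_speed=0.15, threshold=None): straight line of the TCP; attitude=None keeps the orientation; max_speed is the mean speed in m/s. With threshold (N) it stops when the force on the tool has changed by that much, and returns True; else False.
- arm.set_joints(angles): joint-space move.
- hand.open_jaws() and hand.gripper_close(): open the fingers fully, or close them until they stop; the grip force is fixed at half the most.
- arm.hold(seconds).
- kinematics.inverse_kinematics(position, orientation): joint angles nearest the present ones, or None.
- arm.get_obs(): the state.
- imaging.camera(name): name is "side" or "top" or "wrist"; returns a dict with "img" (384x512x3 uint8, red, green, blue), "camera_matrix" (3x3 intrinsics, pixels), "R" (3x3) and "t" (3): a world point X has camera coordinates R X + t. Camera axes: x right, y down, z forward; pixel columns grow to the right and rows downward; lengths in m; the calibration is good to about 2 mm. The wrist camera is an equidistant fisheye: a pixel r from the principal point sees the ray r / f radians off the axis. A picture is of the moment at which its call begins. There is no depth.
A pose or a line that the arm cannot do raises arm.Unreachable and nothing moves.
- workorder.sign_off(): hands the job in; it is judged then, once.
The state is a dict: "t": time; "joints": joint angles; "joint_velocities": joint speeds; "tau": joint torques, N m; "tool_pos": TCP position; "orientation": TCP orientation; "ft_force": force on the tool from outside, world axes, zero at the start; "wrist_torque": the same for the moment, N m; "grip_width": opening from 0.0 (shut) to 1.0 (fully open); "finger_force": force on a finger pad.
Only numpy, scipy, OpenCV 4.12 (cv2) and the standard library are available. Lean on these libraries where they do the work, as an engineer would, in place of code of your own. Each camera call takes 0.05 s, during which the arm holds its last target. There are 200 camera calls.

## Working session

There is one attempt and no reset: what is moved stays moved. The work goes in short steps, each a Python script; the robot and the scene stay as the last script left them, time stands still between calls to the robot, and variables do not carry over. Pictures are saved under pics/ and viewed, at most 14 in all, crops included, and the job is handed in when it is done.

```bash
mkdir -p pics; python3 - <<'E'
from rig import arm,imaging
import cv2,numpy as np
for n in ["top","side"]:
    c=imaging.camera(n); cv2.imwrite(f"pics/{n}0.png",cv2.resize(c["img"][:,:,::-1],(800,600),interpolation=cv2.INTER_CUBIC)); np.savez(f"{n}0.npz",**c)
    print(n,c["camera_matrix"].tolist(),c["R"].round(3).tolist(),(-c["R"].T@c["t"]).round(3))
print(arm.get_obs())
E
```

```text
top [[480.30917622613265, 0.0, 258.4542246834175], [0.0, 480.30917622613265, 189.37463113989756], [0.0, 0.0, 1.0]] [[-0.004, -1.0, -0.003], [-0.996, 0.004, -0.091], [0.091, 0.003, -0.996]] [ 0.395 -0.041  1.299]
side [[431.22848304918165, 0.0, 247.62106482472805], [0.0, 431.22848304918165, 190.43399391284038], [0.0, 0.0, 1.0]] [[-0.913, -0.409, 0.017], [-0.248, 0.518, -0.819], [0.325, -0.751, -0.574]] [0.086 0.901 0.742]
{'t': 0.1, 'joints': array([-1.32852344e+00,  2.07350458e-01,  1.54282075e+00, -9.82854346e-06,
        1.39350966e+00, -1.50470075e-01]), 'joint_velocities': array([-0.00061431, -0.00173886, -0.00395273, -0.00230091,  0.00053235,
       -0.0002953 ]), 'tau': array([-8.76114827e-04, -3.84097660e+01, -2.92549038e+01, -1.95480566e-04,
        4.91274870e-03, -2.33282884e-05]), 'tool_pos': array([ 0.21999011, -0.5308943 ,  0.40362802]), 'orientation': array([-3.13952658e+00, -3.03468236e-04,  3.92744392e-01]), 'ft_force': array([-0.01451785,  0.69982898, -0.03775439]), 'wrist_torque': array([-0.02573343,  0.01649285, -0.00460779]), 'finger_force': 0.0, 'grip_width': 1.0017711806641325}
```

View pics/top0.png

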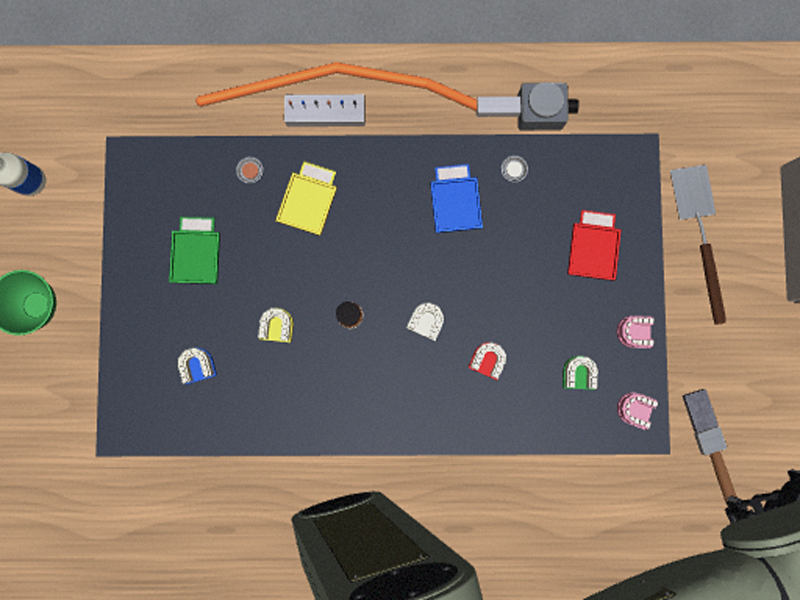

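View pics/side0.png

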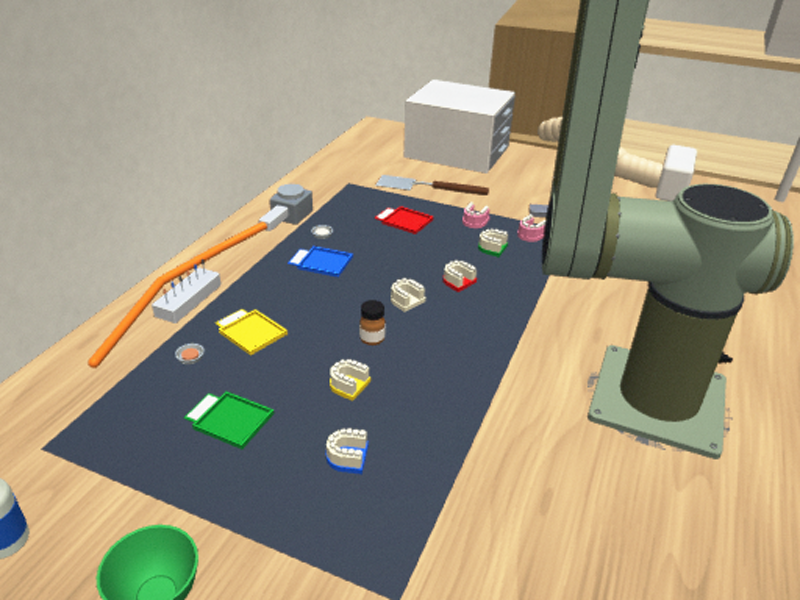

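The top view shows four trays and the casts at (195,365) blue, (276,325) yellow, (490,360) red and (581,373) green. The plain cast is at (426,320), the jar at (349,314), and the pink look-alikes are at x≈637. All are upright and well separated.

```bash
cat > vis.py <<'E'
import cv2,numpy as np
def ray(c,p,z):
    p=np.atleast_2d(p).astype(float); K,R,t=c["camera_matrix"],c["R"],c["t"]
    d=np.c_[p,np.ones(len(p))]@np.linalg.inv(K).T@R; o=-R.T@t
    return (o+d*((z-o[2])/d[:,2])[:,None])[:,:2]
HUE={"red":[(0,8),(172,180)],"yellow":[(22,35)],"green":[(50,80)],"blue":[(100,122)]}
def locate(c):
    """{colour:{'tray':(x,y,yaw),'cast':(x,y,yaw)}} from the top camera."""
    hsv=cv2.cvtColor(c["img"],cv2.COLOR_RGB2HSV); H,S,V=cv2.split(hsv); out={}
    yy,xx=np.mgrid[:384,:512]; mat=(xx>68)&(xx<424)&(yy>92)&(yy<286)
    for n,rs in HUE.items():
        col=(np.any([(H>=a)&(H<=b) for a,b in rs],0)&(S>140)&(V>90)&mat).astype(np.uint8)
        big=cv2.morphologyEx(col,cv2.MORPH_OPEN,np.ones((9,9),np.uint8)); r={}
        cs,_=cv2.findContours(big,cv2.RETR_EXTERNAL,cv2.CHAIN_APPROX_NONE)
        if cs:
            k=max(cs,key=cv2.contourArea); m=cv2.minAreaRect((ray(c,k[:,0],.008)*1000).astype(np.float32))
            b=cv2.boxPoints(m); e=[b[1]-b[0],b[2]-b[1]]; e=max(e,key=np.linalg.norm); e=e*np.sign(e[0])
            r["tray"]=(*np.round(np.array(m[0])/1000,4),round(float(np.arctan2(e[1],e[0])),3),np.round(m[1]))
            tr=np.zeros_like(col); cv2.drawContours(tr,[k],-1,1,-1); tr=cv2.dilate(tr,np.ones((7,7)))
        else: tr=np.zeros_like(col)
        white=((S<70)&(V>130)&mat&(tr==0)).astype(np.uint8); fc=col*(1-tr)
        blob=cv2.morphologyEx((white|fc),cv2.MORPH_CLOSE,np.ones((3,3),np.uint8))
        N,L,st,_=cv2.connectedComponentsWithStats(blob)
        cand=[i for i in range(1,N) if 200<st[i,4]<900 and fc[L==i].sum()>25]
        for i in cand:
            M=(L==i).astype(np.uint8); k=cv2.findContours(M,cv2.RETR_EXTERNAL,cv2.CHAIN_APPROX_NONE)[0][0]
            m=cv2.minAreaRect((ray(c,k[:,0],.02)*1000).astype(np.float32))
            pc=lambda q,z: ray(c,np.argwhere(q)[:,::-1],z).mean(0)
            v=pc((M&white)>0,.034)-pc((M&fc)>0,.01); yv=np.arctan2(v[1],v[0])
            b=cv2.boxPoints(m); e=b[1]-b[0]; a=np.arctan2(e[1],e[0]); a+=np.round((yv-a)/(np.pi/2))*np.pi/2
            r.setdefault("cast",[]).append((*np.round(np.array(m[0])/1000,4),round(float(a),3),round(float(yv),3),np.round(m[1]),st[i,4]))
        out[n]=r
    return out
E
python3 - <<'E'
from vis import *
from rig import kinematics as k
c=dict(np.load("top0.npz"))
for n,r in locate(c).items():
    for w,ps in (("tray",[r["tray"]]),("cast",r.get("cast",[]))):
        for p in ps:
            print(n,w,p)
            for s in (0,np.pi,-np.pi):
                q=k.inverse_kinematics([p[0],p[1],.187],[np.pi,0,p[2]+s]); print("   ",s, None if q is None else np.round(q,2))
E
```

```text
red tray (np.float64(0.5898), np.float64(-0.3658), -0.14, array([77., 92.]))
    0 [-0.68  0.68  1.36 -0.    1.11  1.03]
    3.141592653589793 [-0.68  0.68  1.36  0.    1.11 -2.11]
    -3.141592653589793 [-0.68  0.68  1.36  0.    1.11 -2.11]
red cast (np.float64(0.4043), np.float64(-0.1812), -0.409, -0.519, array([55., 56.]), np.int32(391))
    0 [-0.62  0.25  2.02 -0.    0.87  1.36]
    3.141592653589793 [-0.62  0.25  2.02  0.    0.87 -1.78]
    -3.141592653589793 [-0.62  0.25  2.02  0.    0.87 -1.78]
yellow tray (np.float64(0.6765), np.float64(0.1337), -0.329, array([82., 91.]))
    0 [ 0.07  0.67  1.37 -0.    1.1   1.97]
    3.141592653589793 [ 0.07  0.67  1.37  0.    1.1  -1.17]
    -3.141592653589793 [ 0.07  0.67  1.37  0.    1.1  -1.17]
yellow cast (np.float64(0.4644), np.float64(0.1817), -0.104, 0.044, array([57., 56.]), np.int32(394))
    0 [ 0.2   0.35  1.89 -0.    0.91  1.87]
    3.141592653589793 [ 0.2   0.35  1.89  0.    0.91 -1.27]
    -3.141592653589793 [ 0.2   0.35  1.89  0.    0.91 -1.27]
green tray (np.float64(0.5832), np.float64(0.325), -0.004, array([76., 88.]))
  
[... 236 characters left out ...]
([56., 53.]), np.int32(387))
    0 [-0.89  0.36  1.86 -0.    0.92  0.68]
    3.141592653589793 [-0.89  0.36  1.86  0.    0.92 -2.46]
    -3.141592653589793 [-0.89  0.36  1.86  0.    0.92 -2.46]
blue tray (np.float64(0.6736), np.float64(-0.1288), 0.087, array([92., 82.]))
    0 [-0.31  0.66  1.39 -0.    1.1   1.17]
    3.141592653589793 [-0.31  0.66  1.39  0.    1.1  -1.97]
    -3.141592653589793 [-0.31  0.66  1.39  0.    1.1  -1.97]
blue cast (np.float64(0.3965), np.float64(0.3184), 0.264, 0.372, array([57., 58.]), np.int32(432))
    0 [ 0.51  0.36  1.86 -0.    0.92  1.81]
    3.141592653589793 [ 0.51  0.36  1.86  0.    0.92 -1.33]
    -3.141592653589793 [ 0.51  0.36  1.86  0.    0.92 -1.33]
```

```bash
cat > task.py <<'E'
from rig import arm,hand,imaging
from vis import *
HI,GZ=.30,.183
def pose(p,yaw): return [np.pi,0,yaw]
def xy(p): return np.array(p[:2])-.006*np.array([np.cos(p[2]),np.sin(p[2])])
def pick(p):
    a=xy(p); arm.move_to([*a,HI],pose(p,p[2]))
    arm.line_to([*a,.215],max_speed=.25); hit=arm.line_to([*a,GZ],max_speed=.1,threshold=8)
    hand.gripper_close(); o=arm.get_obs(); print("pick t%.1f hit %s width %.3f force %.1f z %.4f"%(o["t"],hit,o["grip_width"],o["finger_force"],o["tool_pos"][2]))
    arm.line_to([*a,HI],max_speed=.2); o=arm.get_obs(); print("lifted w %.3f F %.1f"%(o["grip_width"],o["finger_force"]))
    return o["finger_force"]>3
def place(p):
    a=xy(p); arm.move_to([*a,HI],pose(p,p[2]))
    arm.line_to([*a,.205],max_speed=.2); arm.hold(.1)
    hit=arm.line_to([*a,GZ+.001],max_speed=.04,threshold=4)
    o=arm.get_obs(); print("place hit %s z %.4f"%(hit,o["tool_pos"][2]))
    hand.open_jaws(); arm.line_to([*a,HI],max_speed=.25); print("t %.1f"%arm.get_obs()["t"])
E
python3 - <<'E'
from task import *
from rig import imaging
r=locate(dict(np.load("top0.npz")))["red"]
if pick(r["cast"][0]): 
    place(r["tray"])
arm.hold(.1)
c=imaging.camera("side"); cv2.imwrite("pics/s1.png",c["img"][90:282,130:386,::-1].repeat(3,0).repeat(3,1))
E
```

```text
pick t3.0 hit False width 0.575 force 60.8 z 0.1844
lifted w 0.568 F 62.1
place hit True z 0.1877
t 7.0
```

View pics/s1.png

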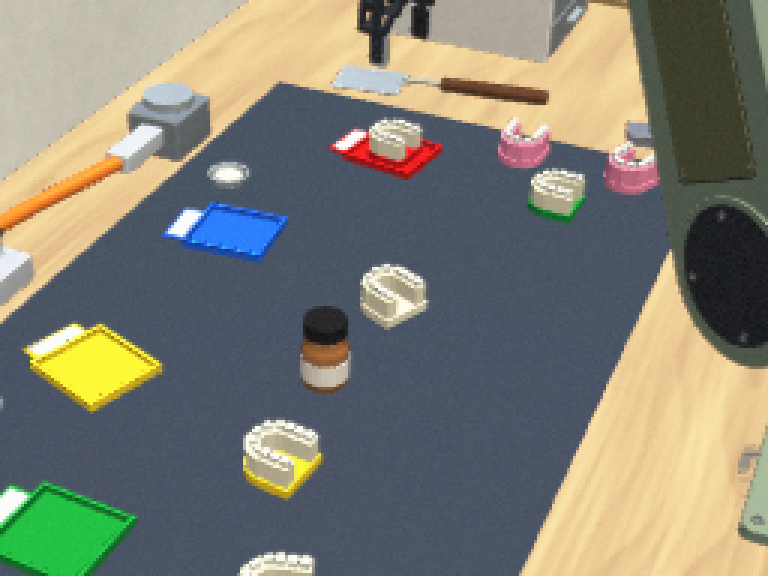

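The side view shows the red cast upright inside the red tray at about (396,140). It touched at +3.3 mm, which matches the tray floor. Next I'll check its centring from the top before loading the others.

```bash
cat >> task.py <<'E'
def check(c,tray):
    """cream/white outline centre near the tray centre, at teeth height, in tray frame (mm)"""
    hsv=cv2.cvtColor(c["img"],cv2.COLOR_RGB2HSV); w=((hsv[...,1]<70)&(hsv[...,2]>130)).astype(np.uint8)
    N,L,st,ce=cv2.connectedComponentsWithStats(w); t=np.array(tray[:2]); res=[]
    for i in range(1,N):
        if st[i,4]<100: continue
        k=cv2.findContours((L==i).astype(np.uint8),cv2.RETR_EXTERNAL,cv2.CHAIN_APPROX_NONE)[0][0]
        m=cv2.minAreaRect((ray(c,k[:,0],.032)*1000).astype(np.float32)); d=np.array(m[0])/1000-t
        if np.linalg.norm(d)<.04:
            a=tray[2]; R=np.array([[np.cos(a),np.sin(a)],[-np.sin(a),np.cos(a)]]); b=cv2.boxPoints(m); e=b[1]-b[0]
            da=(np.degrees(np.arctan2(e[1],e[0])-a)+45)%90-45
            res.append((np.round(R@d*1000,1),np.round(m[1]),round(float(da),1),int(st[i,4])))
    return res
E
python3 - <<'E'
from task import *
L=locate(dict(np.load("top0.npz")))
p=L["green"]["cast"][0]; arm.move_to([*xy(p),HI],[np.pi,0,p[2]])
c=imaging.camera("top"); print(check(c,L["red"]["tray"]))
cv2.imwrite("pics/t1.png",cv2.resize(c["img"][120:220,330:430,::-1],(600,600),interpolation=cv2.INTER_NEAREST))
E
```

```text
[(array([-1.1,  1.4]), array([50., 53.]), 0.9, 201)]
```

View pics/t1.png

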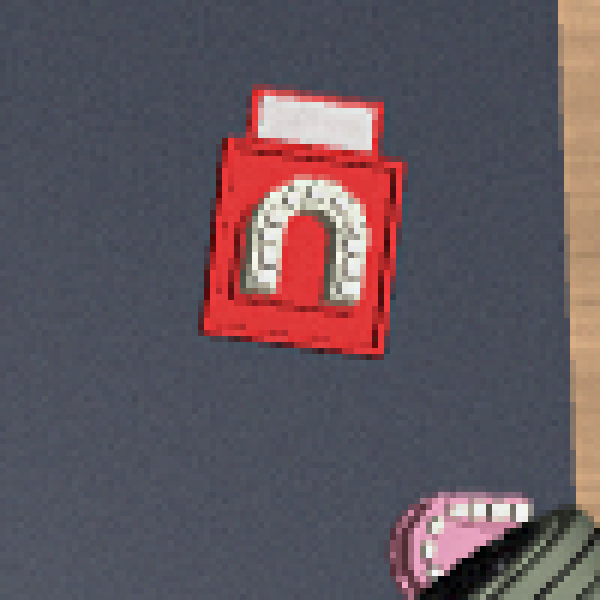

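The crop shows the red cast centred (about 1–2 mm off) and square in its tray around (305,240). The method works, so I'll load the other three.

```bash
python3 - <<'E'
from task import *
L=locate(dict(np.load("top0.npz")))
for n in ("green","yellow","blue"):
    print(n)
    if not pick(L[n]["cast"][0]): break
    place(L[n]["tray"])
else:
    arm.move_to([.22,-.53,.40],[np.pi,0,.39]); c=imaging.camera("top")
    for n in L: print(n,check(c,L[n]["tray"]))
    s=imaging.camera("side")
    cv2.imwrite("pics/t2.png",cv2.resize(c["img"][:,:,::-1],(800,600))); cv2.imwrite("pics/s2.png",cv2.resize(s["img"][:,:,::-1],(800,600)))
    print(arm.get_obs()["t"])
E
```

```text
green
pick t9.7 hit False width 0.576 force 60.9 z 0.1845
lifted w 0.580 F 61.9
place hit True z 0.1876
t 15.2
yellow
pick t17.3 hit False width 0.573 force 61.3 z 0.1844
lifted w 0.574 F 62.1
place hit True z 0.1876
t 21.2
blue
pick t23.8 hit False width 0.580 force 60.9 z 0.1846
lifted w 0.571 F 62.1
place hit True z 0.1877
t 28.7
red [(array([-1.1,  1.4]), array([50., 53.]), 0.9, 199)]
yellow [(array([-1. ,  1.2]), array([50., 52.]), -0.0, 198)]
green [(array([-0.5,  0.4]), array([50., 52.]), -4.1, 211)]
blue [(array([0.2, 1.5]), array([53., 50.]), 2.0, 211)]
30.9917
```

View pics/t2.png

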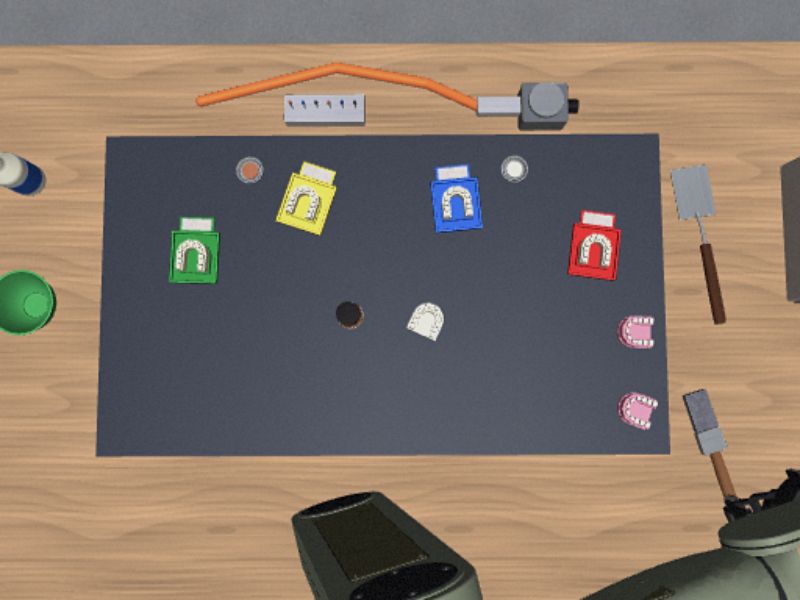

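View pics/s2.png

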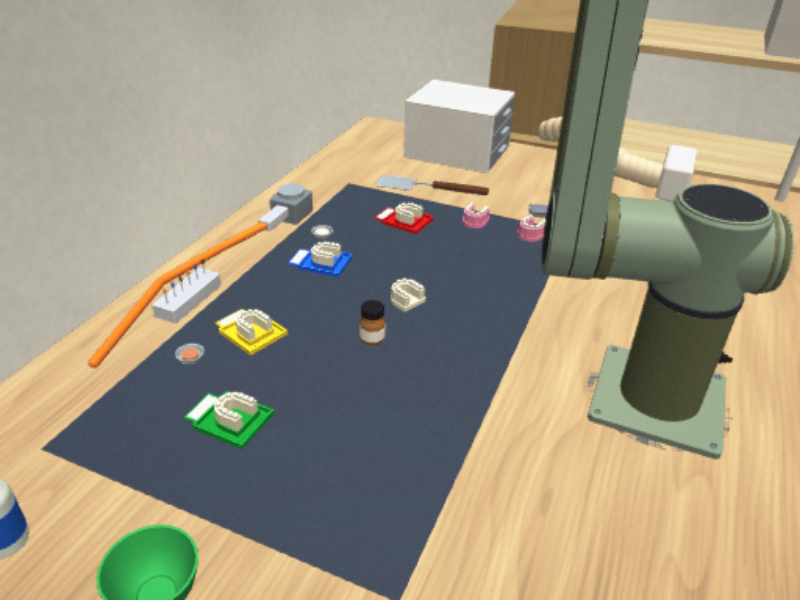

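Both views show all four casts upright and centred in their trays: top view (195,256), (305,202), (456,204), (595,250). The plain cast (426,320) and the jar (349,314) have not moved, so I'll hand in.

```bash
python3 -c "
from rig import workorder
print(workorder.sign_off())"
```

```text
the job is handed in; nothing more can be done
None
```

All four coloured casts lie flat, teeth up, within about 2 mm of the centre of their matching trays. Red was loaded first, the plain cast and the jar show no movement, and I handed the job in at about 31 s; the sign-off gave no verdict.

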